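# Sweep the drill table clear

### The arm

A 6-joint arm with a two-finger parallel gripper is mounted at the origin on the work surface. World frame = base frame: x ahead of the robot, y to its left, z up, the work surface at z = 0. Lengths are in mm, angles in rad, forces in N, time in s.
With the tool pointing down it reaches from about 350 to 975 mm from the base axis. Payload 7.1 kg.
Tool frame: the origin (TCP) lies between the finger pads; the fingertips stand 19 mm ahead of it and the grasp point (between the pads) is the TCP; z points along the fingers, y is the line along which they close (so a half turn about z gives the same grasp; the last joint's range is limited). The gripper opens to 88 mm and grips with 3 to 60 N. Pads are 20 mm wide; open, the fingers measure 115 mm over their backs; the gripper's body (75 mm by 178 mm) begins 61 mm behind the grasp point.
Start: joints at [-1.205, 0.423, 1.63, -0, 1.089, -0.019], TCP at [234.625, -579.272, 241.675] pointing down, gripper open.
Joint ranges: [-3, 3], [-0.9, 2.11], [0.09, 2.58], [-1.31, 4.45], [0.11, 2.69], [-2.54, 2.54]. Speed limits (rad/s): [2.39, 2.39, 3.01, 3.14, 3.14, 3.14].

### API

Orientations are given as a rotation vector (axis times angle).
In Python, from workcell import ctrl gives the robot as it stands.
- The arm moves only by the tool arm_command, never from a script. Its argument "series" is a list of rows, each an object with "linear": the shift along the tool's x, y, z in m, a list of three; "turn": the turn about the tool's z in rad. A call has 1 to 10 rows; each row shifts and turns the commanded pose from where the row before left it, along the tool's axes as they then stand; what a row does not reach is not made up. A row lasts 1/10 s, in which the tool goes at most 50 mm and 8.59 degrees, less where a joint would pass 70% of its speed; a pose out of reach is approached as far as the arm can. A call with a gripper value outside its range is refused whole. "jaw" is the opening, from -1 (shut) to 1 (fully open), set as the call begins (left out, the last holds). The fingers move at their own pace and stop on an object; the grip force is fixed at half the most. Time passes only in rows, so rows that do not move let the fingers close. It gives the time, the measured TCP pose, the force, the opening and the grip force at its end, in the units of the state.
- ctrl.get_obs(): the state, without advancing time (a new reading comes with each control period).
- ctrl.get_image(name): name is "scene" or "top" or "wrist"; returns a dict with "frame" (480x640x3 uint8, blue, green, red), "fx", "fy", "cx", "cy" (pixels), "rvec" (rotation vector, rad) and "tvec" (3), from world to camera coordinates, as OpenCV has them. Camera axes: x right, y down, z forward; pixel columns grow to the right and rows downward; lengths in mm; the calibration is good to about 2 mm. A picture is of the moment at which its call begins. There is no depth.
- ctrl.close_job(): hands the job in; it is judged then, once.
The state is a dict: "t": time; "qpos": joint angles; "qvel": joint speeds; "joint_torque": joint torques, N m; "ee_pos": TCP position; "orientation": TCP orientation; "ft_force": force on the tool from outside, world axes, zero at the start; "moment": the same for the moment, N m; "width": finger opening in mm; "grasp_force": force on a finger pad.
Only numpy, scipy, OpenCV 4.12 (cv2) and the standard library are available. Lean on these libraries where they do the work, as an engineer would, in place of code of your own. Each camera call takes 0.05 s, during which the arm holds its last target. There are 200 camera calls.

### The job

Take the rubber-bladed hand sweep from its wooden stand and, with its blade and not with the fingers, sweep the five loose brass pieces that lie on the drill table under the hole saw off the table's open edge into the scrap tray there. Leave the finished brass ring on the drill table, put the sweep back into the slot of its stand, and let go. Do not knock the drill head or hole saw, or shift the tray and the other things lying about.

Things in the scene. Friction and masses are not known exactly. Their poses are not given: they have to be found in the camera images.
- drill: Green bench pillar drill, bolted down; the robot is on its -x side. Origin on the bench straight below the spindle, own z up, own y from the spindle to the column (round, 50 mm, at y 140 mm). Its steel base covers x -95 to 95, y -80 to 210 mm, 26 mm high.
- table_edge (a point): Middle of the open edge of the drill table, on its top face, above the scrap tray; axes those of the drill. The table is a flat steel plate 18 mm thick, top 100 mm above the bench: 100 mm to either side of this point along x, and reaching 210 mm in +y from it (the spindle axis is at +110 mm, the column at +250 mm). The edge is level and has no lip.
- drill_head: Head of the drill, fixed above its table; origin and axes of the drill. Casting x -55 to 55, y -45 to 195 mm, 300 to 400 mm above the bench; belt cover x -95 to 95, y -75 to 325 mm, 400 to 485 mm above the bench; motor 125 mm across at y 255 mm, from 275 mm up. A hand held upright has no room over the table: it must lean.
- saw_tip (a point): Lower end of the hole saw on the spindle axis, 162 mm above the bench (62 mm above the drill table). The saw is 28 mm across; the chuck over it, from 212 mm above the bench, is 48 mm across.
- tray: Scrap tray of bare sheet metal, open-topped, 210 (own x) x 130 (own y) x 60 mm high, walls 3 mm, 0.9 kg, loose on the bench below the table's open edge, its far wall reaching 23 mm or so under the table. Origin at the centre of its underside.
- stand: Dark wooden stand for the sweep, fixed to the bench. Origin at the centre of its underside, own x along the slot. Slot 22 mm wide, 114 mm long, its floor 12 mm above the bench, side walls up to 42 mm, low end stops up to 30 mm above the bench.
- sweep: Hand sweep, 0.17 kg: stiff rubber blade 100 (own x) x 8 (own y) x 24 mm high under a metal back 104 x 14 mm that reaches to 36 mm height. Origin in the middle of the blade's lower edge, own z up. A wooden handle rises from the -x end at 50 degrees above level, towards -x. At the start it stands freely in the stand's slot, axes along the stand's, handle at the stand's -x end.
- sweep_grip (a point): Where to grip the sweep's wooden handle: 101 mm in -x and 97 mm in z from the sweep's origin; axes those of the sweep. The handle is 20 mm thick along own y (flat sides to grip) and 26 mm the other way; it runs 42 mm past this point to its upper end and 63 mm down to its lower end.
- ring: Finished brass ring, 44 mm outside, 29 mm inside, 10 mm thick, lying on the drill table near the column; origin at the centre of its underside. To be left there.
- medallion: Round plaster relief, 124 mm across, 14 mm thick (up to 20 mm in the middle), on the bench. Bystander.
- graver1: Engraving tool with wooden handle, 130 mm long, lying on the bench. Bystander.
- graver2: Engraving tool with black handle, 130 mm long, lying on the bench. Bystander.
- chuck_key: Steel T-shaped chuck key, 66 mm long and 74 mm across the T, lying on the bench. Bystander.
- paste_tin: Blue tin, 60 mm across, 50 mm high. Bystander.
- flat_brush: Flat brush with wooden handle, 175 mm long, lying on the bench. Bystander.
- piece1: Loose hole-saw plug: brass disc 25 mm across, 12 mm thick, flat on the drill table; origin at the centre of its underside.
- piece2: Loose hole-saw plug: brass disc 25 mm across, 12 mm thick, flat on the drill table; origin at the centre of its underside.
- piece3: Loose hole-saw plug: brass disc 25 mm across, 12 mm thick, flat on the drill table; origin at the centre of its underside.
- piece4: Loose offcut: brass block 28 x 17 x 12 mm, flat on the drill table, long side along its own x; origin at the centre of its underside.
- piece5: Loose offcut: brass block 28 x 17 x 12 mm, flat on the drill table, long side along its own x; origin at the centre of its underside.
Things that resemble listed ones, but are neither listed nor needed, are in the scene too. There is more than one size of the sweep; the one meant has the size given above.

How it is judged:
By the outcome, as a careful person would: the job done as asked, in the order asked, and still so for the second after the job is handed in, with the robot touching nothing.
It also fails if it takes over 72 s, if anything falls off the work surface, if the arm or the gripper's body presses on something with over 40 N, if the wrist force passes 120 N, or if a joint passes its speed limit or range.

## Working session

There is one attempt and no reset: what is moved stays moved. The work goes in short steps, Python scripts to look and compute and a tool call to move; the robot and the scene stay as the last step left them, time stands still between calls to the robot, and variables do not carry over. Pictures are saved under pics/ and viewed, at most 10 in all, crops included, and the job is handed in when it is done.

Besides the shell and the picture viewer there is one more tool, called by a JSON object that holds its "api" and its "payload", one argument or row to a line. arm_command: Moves the arm, as the interface text tells. Its arguments: {"type":"object","properties":{"series":{"type":"array"},"jaw":{"type":"number"}},"required":["series"]}

```bash
mkdir -p pics; ls
python3 - <<'E'
from workcell import ctrl
import cv2
o=ctrl.get_obs();print(o['t'],o['ee_pos'],o['orientation'],o['width'])
for n in("scene","top"):
    d=ctrl.get_image(n);cv2.imwrite(f"pics/{n}0.png",d["frame"]);print(n,d['fx'],d['fy'],d['cx'],d['cy'],d['rvec'],d['tvec'])
E
```

```text
pics
0.0 [ 234.43631975 -578.79202254  240.9046097 ] [-3.08213194e+00 -6.00421217e-01  4.48282675e-04] 87.91487434262227
scene 501.9562937499992 501.9562937499992 326.51533038335276 239.0145323988141 [ 1.70244404  1.60687589 -0.83444167] [ -15.75308831 -194.48554584 1582.9040592 ]
top 576.4094047091711 576.4094047091711 323.631457884691 234.6880259577141 [ 2.19823831 -2.13734134  0.12075069] [ -38.70561865  465.25309191 1384.9693621 ]
```

View pics/scene0.png

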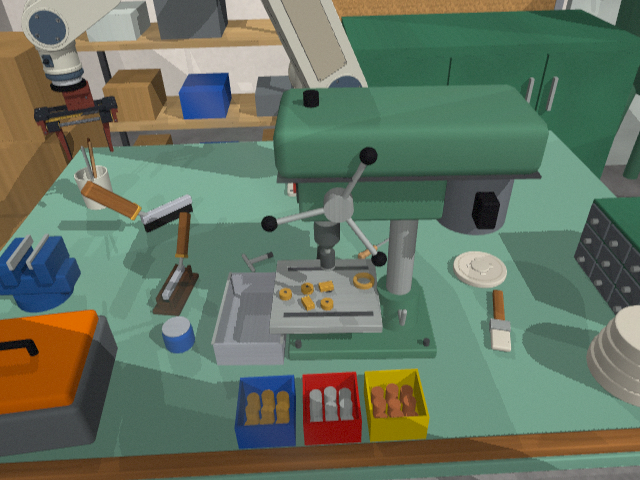

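View pics/top0.png

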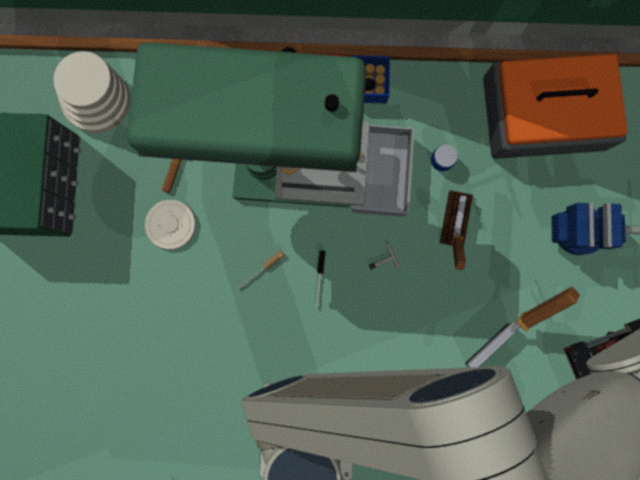

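The scene view shows the drill table at (325,300), with brass pieces around (285-327, 285-305) and the ring at (363,281). The tray is at (250,320), and the stand with the small sweep is at (180,280). The top view shows the stand and sweep at (457,225) with the handle towards the robot, and the large decoy sweep at (520,325).

```bash
cat > h.py <<'E'
import cv2,numpy as np
from workcell import ctrl
from scipy.spatial.transform import Rotation as R
class Cam:
    def __init__(s,n):
        d=ctrl.get_image(n);s.im=d["frame"];s.K=np.array([[d["fx"],0,d["cx"]],[0,d["fy"],d["cy"]],[0,0,1]])
        s.R=R.from_rotvec(d["rvec"]).as_matrix();s.t=np.array(d["tvec"]);s.c=-s.R.T@s.t
    def ray(s,p): 
        v=s.R.T@np.linalg.inv(s.K)@np.array([p[0],p[1],1.]);return v/np.linalg.norm(v)
    def plane(s,p,z): v=s.ray(p);return s.c+v*(z-s.c[2])/v[2]
    def proj(s,P): q=s.K@(s.R@np.array(P,float)+s.t);return q[:2]/q[2]
def tri(a,pa,b,pb):
    A=np.zeros((3,3));y=np.zeros(3)
    for c,p in((a,pa),(b,pb)):
        v=c.ray(p);M=np.eye(3)-np.outer(v,v);A+=M;y+=M@c.c
    return np.linalg.solve(A,y)
def crop(im,x0,y0,x1,y1,k,name): cv2.imwrite(name,cv2.resize(im[y0:y1,x0:x1],None,fx=k,fy=k,interpolation=cv2.INTER_CUBIC))
E
python3 - <<'E'
from h import *
a=Cam("scene");b=Cam("top")
crop(a.im,210,240,410,365,4,"pics/sc.png")
x=cv2.resize(b.im[110:260,340:480],None,fx=4,fy=4,interpolation=cv2.INTER_CUBIC)
y=cv2.resize(a.im[200:320,145:205],None,fx=4,fy=4,interpolation=cv2.INTER_CUBIC)
c=np.zeros((600,800,3),np.uint8);c[:,:560]=x;c[:480,560:]=y;cv2.imwrite("pics/tc.png",c)
hsv=cv2.cvtColor(a.im,cv2.COLOR_BGR2HSV)
m=cv2.inRange(hsv,(12,120,120),(30,255,255));m[:270]=0;m[330:]=0;m[:,:270]=0;m[:,390:]=0
n,l,s,ce=cv2.connectedComponentsWithStats(m)
for i in range(1,n):
    if s[i][4]>8: print(s[i],ce[i],a.plane(ce[i],106).round(1))
E
```

```text
[353 273  21  16 169] [362.70414201 280.87573964] [624.2  60.7 106. ]
[319 281  15  11 124] [326.08870968 286.        ] [634.7 -14.2 106. ]
[301 283  14  28 216] [307.73611111 295.89351852] [661.3 -51.5 106. ]
[279 288  13  12 118] [285.18644068 293.73728814] [652.1 -95.9 106. ]
[321 298  12  12 120] [326.725      303.50833333] [685.4 -15.4 106. ]
```

View pics/sc.png

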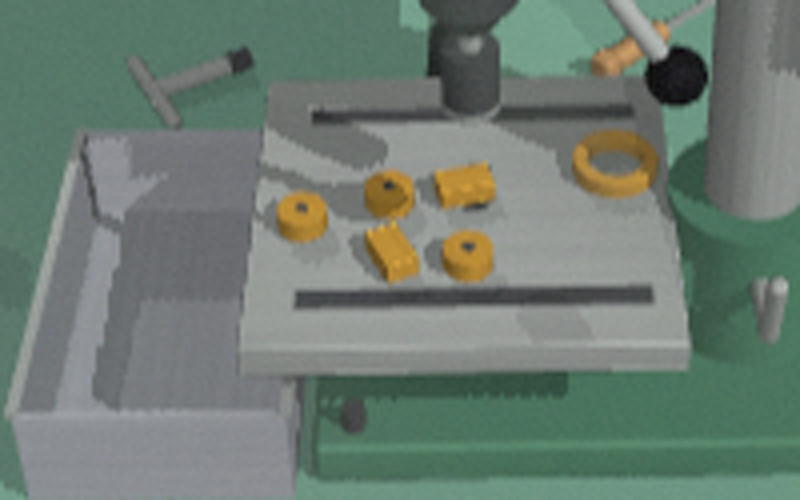

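View pics/tc.png

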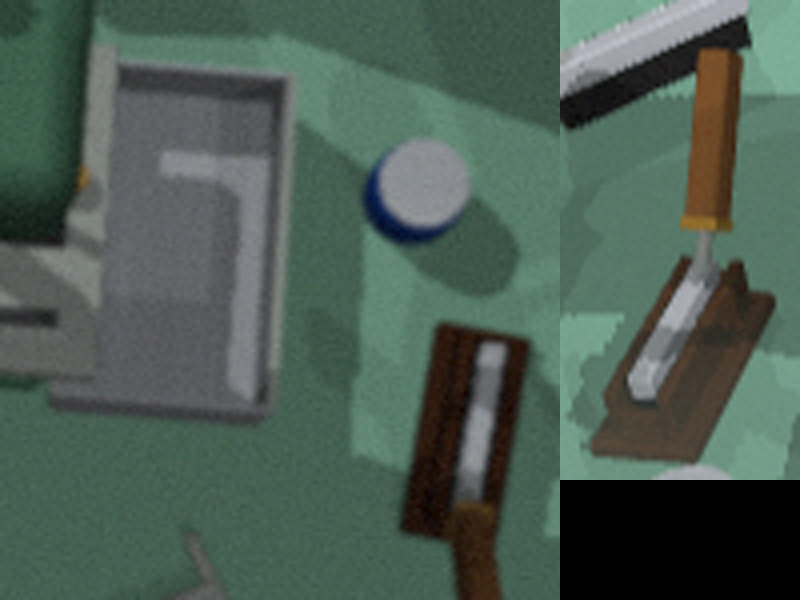

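Run:
```python
from h import *
a=Cam("scene");b=Cam("top");np.set_printoptions(suppress=True,precision=1)
S=lambda x,y:(210+x/4,240+y/4)
T=lambda x,y:(340+x/4,110+y/4)
for n,p in dict(tableNL=(268,82),tableFL=(241,348),tableFR=(690,348),tableNR=(662,82)).items(): print(n,a.plane(S(*p),100))
for n,p in dict(d1=(301,217),d2=(389,195),d3=(467,256),b4=(465,187),b5=(392,253),ring=(615,165)).items(): print(n,a.plane(S(*p),105))
print('sawtip',a.plane(S(471,105),162))
for n,p in dict(trayNL=(82,135),trayFL=(10,412),trayFR=(293,412)).items(): print(n,a.plane(S(*p),60))
for n,p in dict(trayNR=(270,415),trayFR=(292,75),trayFL=(118,66),trayNL=(50,405)).items(): print(n,'top',b.plane(T(*p),60))
for n,p in dict(FL=(438,323),FR=(529,340),NR=(495,540),NL=(402,530)).items(): print('stand',n,b.plane(T(*p),42))
print('sweep far',b.plane(T(494,343),48),'near',b.plane(T(469,500),48))
U=lambda x,y:(145+(x-560)/4,200+y/4)
print('scene far end',a.plane(U(643,385),48),'near',a.plane(U(705,285),48))
hsv=cv2.cvtColor(b.im,cv2.COLOR_BGR2HSV);m=cv2.inRange(hsv,(5,120,60),(15,255,255))
def comp(m,c):
    n,l,s,ce=cv2.connectedComponentsWithStats(m)
    d=[np.hypot(*(ce[i]-c)) if s[i][4]>30 else 1e9 for i in range(n)];i=int(np.argmin(d));ys,xs=np.where(l==i)
    P=np.c_[xs,ys].astype(np.float32);r=cv2.minAreaRect(P);print(s[i],ce[i],cv2.boxPoints(r).tolist());return cv2.boxPoints(r)
comp(m,(460,253))
hs=cv2.cvtColor(a.im,cv2.COLOR_BGR2HSV);comp(cv2.inRange(hs,(5,120,60),(15,255,255)),(182,233))
```

```text
tableNL [ 537.8 -116.   100. ]
tableFL [ 734.5 -122.4  100. ]
tableFR [748.1  84.1 100. ]
tableNR [552.9  96.2 100. ]
d1 [652.5 -95.9 105. ]
d2 [639.2 -52.1 105. ]
d3 [685.7 -15.4 105. ]
b4 [635.8 -13.9 105. ]
b5 [681.2 -51.4 105. ]
ring [624.3  62.9 105. ]
sawtip [640.9 -10.2 162. ]
trayNL [ 527.3 -222.6   60. ]
trayFL [ 730.1 -235.3   60. ]
trayFR [ 738.8 -101.1   60. ]
trayNR top [ 518.5 -225.1   60. ]
trayFR top [ 728.  -235.9   60. ]
trayFL top [ 730.5 -129.9   60. ]
trayNL top [520.8 -93.1  60. ]
stand FL [ 580.8 -329.6   42. ]
stand FR [ 571.9 -385.1   42. ]
stand NR [ 448.9 -364.6   42. ]
stand NL [ 453.4 -308.3   42. ]
sweep far [ 568.3 -362.3   48. ] near [ 472.1 -347.4   48. ]
scene far end [ 578.6 -357.2   48. ] near [ 496.1 -339.3   48. ]
[456 253   9  16  87] [460.5 261.6] [[455.7120056152344, 267.583984375], [458.5119934082031, 252.18397521972656], [465.7279968261719, 253.4959716796875], [462.9280090332031, 268.89599609375]]
[177 212  13  42 414] [182.9 232.5] [[176.31832885742188, 252.884033203125], [179.17041015625, 211.52899169921875], [189.80947875976562, 212.26272583007812], [186.9573974609375, 253.61776733398438]]
```

{"api": "arm_command", "payload": {
  "series": [
    {"linear":[0,0.05,0],"turn":0},
    {"linear":[0,0.05,0],"turn":0},
    {"linear":[0,0.05,0],"turn":0},
    {"linear":[0,0.05,0],"turn":0},
    {"linear":[0,0.05,0],"turn":0},
    {"linear":[0,0.05,0],"turn":0},
    {"linear":[0,0.05,0],"turn":0},
    {"linear":[0,0.05,0],"turn":0},
    {"linear":[0,0.05,0],"turn":0}
  ]
}}

```text
t: 1.2
ee_pos: [385.9, -953.0, 238.8]
orientation: [3.066, 0.597, 0.005]
ft_force: [0.5, -1.5, 0.2]
width: 88.1
grasp_force: 0.0
```

{"api": "arm_command", "payload": {
  "series": [
    {"linear":[0,0.05,0],"turn":0},
    {"linear":[0,0.05,0],"turn":0},
    {"linear":[0,0.05,0],"turn":0}
  ]
}}

```text
t: 1.5
ee_pos: [398.1, -983.1, 221.6]
orientation: [2.973, 0.579, 0.033]
ft_force: [-0.7, -0.6, 0.5]
width: 87.6
grasp_force: 0.0
```

```bash
python3 -c "
from h import *
o=ctrl.get_obs();r=R.from_rotvec(o['orientation']).as_matrix();print(o['t'],o['qpos'],o['ee_pos'],np.hypot(*o['ee_pos'][:2]));print(r.round(4))"
```

```text
1.5 [-1.19764395e+00  1.26591523e+00  8.75395070e-02  1.29142580e-03
  1.67364949e+00 -1.14319001e-02] [ 398.05070409 -983.08040953  221.57463723] 1060.6090017717352
[[ 0.9269  0.3729  0.0428]
 [ 0.3754 -0.9208 -0.1059]
 [-0.      0.1142 -0.9935]]
```

{"api": "arm_command", "payload": {
  "series": [
    {"linear":[0,0.05,0],"turn":0},
    {"linear":[0,0.05,0],"turn":0},
    {"linear":[0,0.05,0],"turn":0},
    {"linear":[0,0.05,0],"turn":0},
    {"linear":[0,0.05,0],"turn":0}
  ]
}}

```text
t: 2.0
ee_pos: [415.7, -1026.6, 230.5]
orientation: [2.813, 0.548, 0.077]
ft_force: [-0.6, 0.6, -0.4]
width: 88.1
grasp_force: 0.0
```

```bash
cat > st.py <<'E'
from h import *
o=ctrl.get_obs();r=R.from_rotvec(o['orientation']).as_matrix();print(round(o['t'],2),np.round(o['qpos'],3),np.round(o['ee_pos'],1),np.hypot(*o['ee_pos'][:2]).round(),'w',o['width'],o['grasp_force'],np.round(o['ft_force'],1),'lean',np.degrees(np.arccos(-r[2,2])).round(2));print(r.round(4))
E
python3 st.py
```

```text
2.0 [-1.198  1.266  0.088  0.003  1.508 -0.011] [  415.7 -1026.6   230.5] 1108.0 w 88.07821521253871 0.0 [-0.6  0.6 -0.4] lean 16.01
[[ 0.9269  0.3608  0.1035]
 [ 0.3754 -0.8909 -0.2556]
 [-0.      0.2758 -0.9612]]
```

```bash
cat > mv.py <<'E'
import sys
from h import *
# mv.py x y z : world target -> total tool shift (m)
o=ctrl.get_obs();r=R.from_rotvec(o['orientation']).as_matrix();d=np.array(list(map(float,sys.argv[1:4])))-o['ee_pos']
print('dist',np.linalg.norm(d).round(1),'tool shift m',(r.T@d/1000).round(4))
E
python3 mv.py 430 -650 560
python3 - <<'E'
from h import *
o=ctrl.get_obs();r=R.from_rotvec(o['orientation']).as_matrix()
print(r.T@(np.array([270,650,80])/1000), r.T@(np.array([30,350,20])/1000))
E
```

```text
dist 500.6 tool shift m [ 0.1546 -0.2395 -0.4115]
[ 0.49423837 -0.45963367 -0.21509374] [ 0.15918084 -0.2954901  -0.10557964]
```

{"api": "arm_command", "payload": {
  "series": [
    {"linear":[0.0155,-0.024,-0.041],"turn":0},
    {"linear":[0.0155,-0.024,-0.041],"turn":0},
    {"linear":[0.0155,-0.024,-0.041],"turn":0},
    {"linear":[0.0155,-0.024,-0.041],"turn":0},
    {"linear":[0.0155,-0.024,-0.041],"turn":0},
    {"linear":[0.0155,-0.024,-0.041],"turn":0},
    {"linear":[0.0155,-0.024,-0.041],"turn":0},
    {"linear":[0.0155,-0.024,-0.041],"turn":0},
    {"linear":[0.0155,-0.024,-0.041],"turn":0},
    {"linear":[0.0155,-0.024,-0.041],"turn":0}
  ]
}}

```text
t: 3.0
ee_pos: [430.6, -657.9, 554.9]
orientation: [2.814, 0.548, 0.078]
ft_force: [0.8, -0.1, 0.7]
width: 87.6
grasp_force: 0.0
```

{"api": "arm_command", "payload": {
  "series": [
    {"linear":[0.035,-0.0328,-0.0154],"turn":0},
    {"linear":[0.035,-0.0328,-0.0154],"turn":0},
    {"linear":[0.035,-0.0328,-0.0154],"turn":0},
    {"linear":[0.035,-0.0328,-0.0154],"turn":0},
    {"linear":[0.035,-0.0328,-0.0154],"turn":0},
    {"linear":[0.035,-0.0328,-0.0154],"turn":0},
    {"linear":[0.035,-0.0328,-0.0154],"turn":0},
    {"linear":[0.035,-0.0328,-0.0154],"turn":0},
    {"linear":[0.035,-0.0328,-0.0154],"turn":0},
    {"linear":[0.035,-0.0328,-0.0154],"turn":0}
  ]
}}

```text
t: 4.0
ee_pos: [619.7, -198.5, 612.2]
orientation: [2.815, 0.548, 0.082]
ft_force: [0.5, -0.1, 0.3]
width: 87.9
grasp_force: 0.0
```

```bash
python3 st.py; python3 mv.py 730 350 660
```

```text
4.0 [-0.229  0.199  1.157 -0.224  1.618  0.928] [ 619.7 -198.5  612.2] 651.0 w 87.93896870032319 0.0 [ 0.5 -0.1  0.3] lean 15.94
[[ 0.9268  0.3603  0.1064]
 [ 0.3757 -0.8915 -0.2531]
 [ 0.0037  0.2745 -0.9616]]
dist 561.6 tool shift m [ 0.3085 -0.4362 -0.1731]
```

{"api": "arm_command", "payload": {
  "series": [
    {"linear":[0.028,-0.0397,-0.0157],"turn":0},
    {"linear":[0.028,-0.0397,-0.0157],"turn":0},
    {"linear":[0.028,-0.0397,-0.0157],"turn":0},
    {"linear":[0.028,-0.0397,-0.0157],"turn":0},
    {"linear":[0.028,-0.0397,-0.0157],"turn":0},
    {"linear":[0.028,-0.0397,-0.0157],"turn":0},
    {"linear":[0.028,-0.0397,-0.0157],"turn":0},
    {"linear":[0.028,-0.0397,-0.0157],"turn":0},
    {"linear":[0.028,-0.0397,-0.0157],"turn":0},
    {"linear":[0.028,-0.0397,-0.0157],"turn":0}
  ]
}}

```text
t: 5.0
ee_pos: [717.3, 289.5, 654.6]
orientation: [2.818, 0.549, 0.082]
ft_force: [1.6, 0.4, 0.7]
width: 87.5
grasp_force: 0.0
```

```bash
python3 st.py
python3 - <<'E'
from h import *
o=ctrl.get_obs();r=R.from_rotvec(o['orientation']).as_matrix()
for d in [(.9,.44,0),(.7,.34,.63)]: print(r.T@np.array(d)*.05)
E
```

```text
5.0 [ 0.47   0.581  0.519 -0.309  2.042  1.515] [717.3 289.5 654.6] 774.0 w 87.49585585145716 0.0 [1.6 0.4 0.7] lean 15.78
[[ 0.9267  0.3606  0.1062]
 [ 0.3759 -0.8922 -0.2503]
 [ 0.0045  0.2718 -0.9623]]
[ 0.0499689  -0.00340288 -0.00072776]
[ 0.03896458  0.00601541 -0.03085168]
```

{"api": "arm_command", "payload": {
  "series": [
    {"linear":[0.05,-0.003,0],"turn":0},
    {"linear":[0.05,-0.003,0],"turn":0},
    {"linear":[0.05,-0.003,0],"turn":0},
    {"linear":[0.05,-0.003,0],"turn":0},
    {"linear":[0.05,-0.003,0],"turn":0},
    {"linear":[0.05,-0.003,0],"turn":0},
    {"linear":[0.05,-0.003,0],"turn":0},
    {"linear":[0.05,-0.003,0],"turn":0},
    {"linear":[0.05,-0.003,0],"turn":0},
    {"linear":[0.05,-0.003,0],"turn":0}
  ]
}}

```text
t: 6.0
ee_pos: [913.7, 381.6, 525.5]
orientation: [2.809, 0.595, 0.411]
ft_force: [-0.6, -0.1, -0.7]
width: 87.7
grasp_force: 0.0
```

```bash
python3 st.py
```

```text
6.0 [ 0.472  0.975  0.088 -0.317  1.848  1.502] [913.7 381.6 525.5] 990.0 w 87.66937418580679 0.0 [-0.6 -0.1 -0.7] lean 21.31
[[ 0.8775  0.3579  0.3192]
 [ 0.4254 -0.8882 -0.1736]
 [ 0.2214  0.2881 -0.9316]]
```

Run:
```python
from h import *
o=ctrl.get_obs();r=R.from_rotvec(o['orientation']).as_matrix()
print(r.T@np.array((.84,.38,.4))*.05)
```

```text
[ 0.0493662   0.00391742 -0.00852245]
```

{"api": "arm_command", "payload": {
  "series": [
    {"linear":[0.049,0.004,-0.009],"turn":0},
    {"linear":[0.049,0.004,-0.009],"turn":0},
    {"linear":[0.049,0.004,-0.009],"turn":0},
    {"linear":[0.049,0.004,-0.009],"turn":0},
    {"linear":[0.049,0.004,-0.007],"turn":0},
    {"linear":[0.049,0.004,-0.007],"turn":0},
    {"linear":[0.049,0.004,-0.007],"turn":0}
  ]
}}

```text
t: 6.7
ee_pos: [967.1, 399.4, 559.1]
orientation: [2.771, 0.635, 0.736]
ft_force: [0.8, 0.2, 1.1]
width: 87.6
grasp_force: 0.0
```

```bash
python3 st.py
```

```text
6.7 [ 0.465  0.963  0.088 -0.311  1.632  1.494] [967.1 399.4 559.1] 1046.0 w 87.6220505400549 0.0 [0.8 0.2 1.1] lean 31.26
[[ 0.7833  0.3527  0.512 ]
 [ 0.4547 -0.8866 -0.0848]
 [ 0.424   0.2992 -0.8548]]
```

{"api": "arm_command", "payload": {
  "series": [
    {"linear":[-0.035,-0.01,-0.02],"turn":0.15},
    {"linear":[-0.035,-0.01,-0.02],"turn":0.15},
    {"linear":[-0.035,-0.01,-0.02],"turn":0.15},
    {"linear":[-0.035,-0.01,-0.02],"turn":0.15},
    {"linear":[-0.035,0,-0.02],"turn":0.014}
  ]
}}

```text
t: 7.2
ee_pos: [779.8, 411.7, 555.0]
orientation: [2.965, -0.158, 0.824]
ft_force: [-0.3, 0.3, -0.5]
width: 88.0
grasp_force: 0.0
```

```bash
python3 st.py;  python3 - <<'E'
from h import *
a=Cam("scene");b=Cam("top");np.set_printoptions(suppress=True,precision=1)
print('top end',tri(a,(184.5,212.5),b,(459.6,267.8)))
print('top px at z141',b.plane((459.6,267.8),141),'scene',a.plane((184.5,212.5),141))
print('low end',tri(a,(181.7,253),b,(457.5,236.5)))
E
python3 mv.py 500 -200 640
```

```text
7.2 [ 0.589  0.513  0.899 -0.374  1.332  2.282] [779.8 411.7 555. ] 882.0 w 88.01673296147112 0.0 [-0.3  0.3 -0.5] lean 31.22
[[ 0.8518 -0.1148  0.5112]
 [-0.0826 -0.9929 -0.0852]
 [ 0.5174  0.0304 -0.8552]]
top end [ 388.4 -333.3  137.2]
top px at z141 [ 387.9 -330.9  141. ] scene [ 394. -333.  141.]
low end [ 465.  -339.9   76.8]
dist 677.9 tool shift m [-0.1466  0.6417 -0.1619]
```

{"api": "arm_command", "payload": {
  "series": [
    {"linear":[-0.005,0.03,-0.035],"turn":0.03},
    {"linear":[-0.005,0.03,-0.035],"turn":0.03},
    {"linear":[-0.0105,0.0458,-0.0116],"turn":0},
    {"linear":[-0.0105,0.0458,-0.0116],"turn":0},
    {"linear":[-0.0105,0.0458,-0.0116],"turn":0},
    {"linear":[-0.0105,0.0458,-0.0116],"turn":0},
    {"linear":[-0.0105,0.0458,-0.0116],"turn":0},
    {"linear":[-0.0105,0.0458,-0.0116],"turn":0},
    {"linear":[-0.0105,0.0458,-0.0116],"turn":0},
    {"linear":[-0.0105,0.0458,-0.0116],"turn":0}
  ]
}}

```text
t: 8.3
ee_pos: [551.7, 15.5, 649.2]
orientation: [2.971, -0.241, 0.832]
ft_force: [0.6, -1.6, 0.6]
width: 87.9
grasp_force: 0.0
```

```bash
python3 st.py; python3 mv.py 400 -326 400
```

```text
8.3 [ 0.072 -0.153  1.507 -0.13   1.256  1.811] [551.7  15.5 649.2] 552.0 w 87.88651393711794 0.0 [ 0.6 -1.6  0.6] lean 31.31
[[ 0.8434 -0.1619  0.5123]
 [-0.1365 -0.9868 -0.0872]
 [ 0.5197  0.0036 -0.8544]]
dist 449.1 tool shift m [-0.2108  0.3606  0.165 ]
```

{"api": "arm_command", "payload": {
  "series": [
    {"linear":[-0.0211,0.0361,0.0165],"turn":0},
    {"linear":[-0.0211,0.0361,0.0165],"turn":0},
    {"linear":[-0.0211,0.0361,0.0165],"turn":0},
    {"linear":[-0.0211,0.0361,0.0165],"turn":0},
    {"linear":[-0.0211,0.0361,0.0165],"turn":0},
    {"linear":[-0.0211,0.0361,0.0165],"turn":0},
    {"linear":[-0.0211,0.0361,0.0165],"turn":0},
    {"linear":[-0.0211,0.0361,0.0165],"turn":0},
    {"linear":[-0.0211,0.0361,0.0165],"turn":0},
    {"linear":[-0.0211,0.0361,0.0165],"turn":0}
  ]
}}

```text
t: 9.3
ee_pos: [398.7, -327.1, 399.2]
orientation: [2.967, -0.242, 0.83]
ft_force: [0.6, -0.6, -0.8]
width: 88.2
grasp_force: 0.0
```

```bash
python3 st.py; python3 mv.py 354 -326 212
```

```text
9.3 [-0.908 -0.08   1.971  0.466  0.882  0.593] [ 398.7 -327.1  399.2] 516.0 w 88.17207599892954 0.0 [ 0.6 -0.6 -0.8] lean 31.28
[[ 0.8437 -0.1637  0.5112]
 [-0.1364 -0.9865 -0.0908]
 [ 0.5192  0.0069 -0.8546]]
dist 192.4 tool shift m [-0.135   0.0049  0.137 ]
```

```bash
python3 mv.py 416 -336 200
```

```text
dist 200.1 tool shift m [-0.0876  0.0045  0.1799]
```

{"api": "arm_command", "payload": {
  "series": [
    {"linear":[-0.0175,0.0009,0.036],"turn":0.003},
    {"linear":[-0.0175,0.0009,0.036],"turn":0.003},
    {"linear":[-0.0175,0.0009,0.036],"turn":0.003},
    {"linear":[-0.0175,0.0009,0.036],"turn":0.003},
    {"linear":[-0.0175,0.0009,0.036],"turn":0}
  ]
}}

```text
t: 9.8
ee_pos: [416.8, -334.0, 198.8]
orientation: [2.969, -0.26, 0.829]
ft_force: [1.2, -0.6, 1.3]
width: 87.7
grasp_force: 0.0
```

```bash
python3 st.py; python3 mv.py 416 -336 110
python3 - <<'E'
from h import *
a=Cam("scene");w=Cam("wrist");c=np.zeros((480,800,3),np.uint8);c[:,:480]=cv2.resize(w.im,(480,360)).repeat(1,0)[:360] if 0 else 0
c[:360,:480]=cv2.resize(w.im,(480,360));c[:480,480:]=cv2.resize(a.im[170:330,120:227],(320,480),interpolation=cv2.INTER_CUBIC)
o=ctrl.get_obs()
for P in [(416,-336,109),(389,-332,140),(515,-352,12),o['ee_pos']]: print(w.proj(P)*.75,a.proj(P))
cv2.imwrite("pics/w1.png",c)
E
```

```text
9.8 [-0.882  0.249  2.154  0.868  0.455  0.124] [ 416.8 -334.   198.8] 534.0 w 87.72898888352452 0.0 [ 1.2 -0.6  1.3] lean 31.2
[[ 0.8425 -0.174   0.5099]
 [-0.1482 -0.9847 -0.0913]
 [ 0.518   0.0013 -0.8554]]
dist 88.8 tool shift m [-0.0464  0.002   0.0757]
[245.29271701 235.92754619] [184.06696454 229.1698987 ]
[246.81571074 268.70881103] [185.41152784 211.67361076]
[243.22438298 167.90657455] [177.08975277 288.88133884]
[239.57825226 231.60520548] [179.20796672 197.44507711]
```

View pics/w1.png

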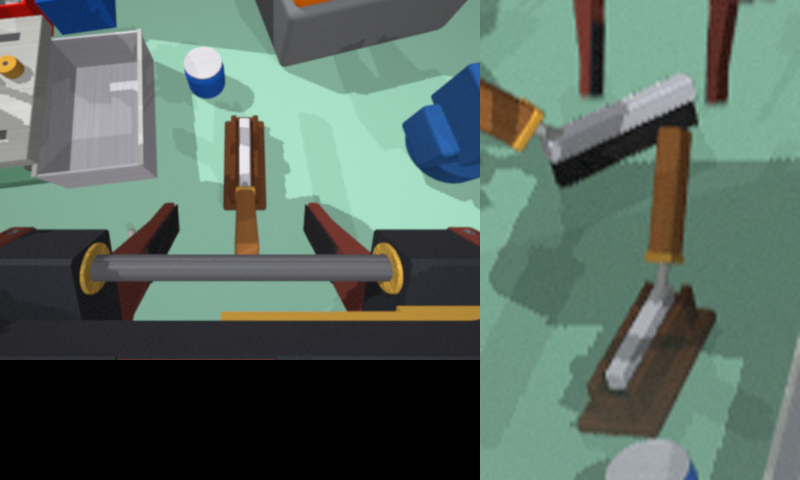

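The wrist view shows the sweep upright in line with the hand. The handle is at (247,235) and the metal back runs from (245,187) to (245,118). I'll go down onto the handle and grip it.

{"api": "arm_command", "payload": {
  "series": [
    {"linear":[-0.0115,0.0008,0.019],"turn":0},
    {"linear":[-0.0115,0.0008,0.019],"turn":0},
    {"linear":[-0.0115,0.0007,0.019],"turn":0},
    {"linear":[-0.0115,0.0007,0.019],"turn":0},
    {"linear":[0,0,0],"turn":0}
  ]
}}

```text
t: 10.4
ee_pos: [416.3, -335.5, 110.6]
orientation: [2.973, -0.261, 0.829]
ft_force: [0.1, 1.3, 1.1]
width: 87.8
grasp_force: 0.0
```

```bash
python3 st.py; python3 mv.py 416 -337 110
```

```text
10.4 [-0.887  0.444  2.19   1.354  0.356 -0.405] [ 416.3 -335.5  110.6] 535.0 w 87.75191166722448 0.0 [0.1 1.3 1.1] lean 31.16
[[ 0.8426 -0.1732  0.51  ]
 [-0.1498 -0.9849 -0.0871]
 [ 0.5174 -0.003  -0.8558]]
dist 1.7 tool shift m [-0.0004  0.0016  0.0004]
```

{"api": "arm_command", "payload": {
  "series": [
    {"linear":[0,0.0015,0],"turn":0},
    {"linear":[0,0,0],"turn":0},
    {"linear":[0,0,0],"turn":0},
    {"linear":[0,0,0],"turn":0},
    {"linear":[0,0,0],"turn":0},
    {"linear":[0,0,0],"turn":0},
    {"linear":[0,0,0],"turn":0},
    {"linear":[0,0,0],"turn":0}
  ],
  "jaw": -1
}}

```text
t: 11.2
ee_pos: [415.5, -336.1, 110.3]
orientation: [2.974, -0.26, 0.828]
ft_force: [-0.1, -0.0, 0.1]
width: 27.2
grasp_force: 0.0
```

```bash
python3 st.py
```

```text
11.2 [-0.889  0.445  2.19   1.351  0.357 -0.405] [ 415.5 -336.1  110.3] 534.0 w 27.198731180687478 0.0 [-0.1 -0.   0.1] lean 31.11
[[ 0.8431 -0.1728  0.5092]
 [-0.1494 -0.985  -0.0869]
 [ 0.5166 -0.0028 -0.8562]]
```

{"api": "arm_command", "payload": {
  "series": [
    {"linear":[0,0,0],"turn":0},
    {"linear":[0,0,0],"turn":0},
    {"linear":[0,0,0],"turn":0},
    {"linear":[0,0,0],"turn":0}
  ]
}}

```text
t: 11.6
ee_pos: [415.5, -336.1, 110.3]
orientation: [2.974, -0.26, 0.828]
ft_force: [0.9, -0.2, -1.3]
width: 20.2
grasp_force: 30.0
```

```bash
python3 st.py
```

```text
11.6 [-0.889  0.445  2.19   1.351  0.357 -0.405] [ 415.5 -336.1  110.3] 534.0 w 20.164483637862727 29.992817044258118 [ 0.9 -0.2 -1.3] lean 31.11
[[ 0.8431 -0.1728  0.5093]
 [-0.1493 -0.985  -0.0869]
 [ 0.5166 -0.0028 -0.8562]]
```

{"api": "arm_command", "payload": {
  "series": [
    {"linear":[0.013,0,-0.0214],"turn":0},
    {"linear":[0.0207,0,-0.0342],"turn":0},
    {"linear":[0.0207,0,-0.0342],"turn":0},
    {"linear":[0.0207,0,-0.0342],"turn":0},
    {"linear":[0.0207,0,-0.0342],"turn":0}
  ]
}}

```text
t: 12.1
ee_pos: [415.2, -336.2, 293.3]
orientation: [2.975, -0.26, 0.827]
ft_force: [0.1, -0.6, -2.2]
width: 19.8
grasp_force: 30.0
```

```bash
python3 st.py
cat > kin.py <<'E'
from h import *
D=[([-1.198,1.266,.088,.003,1.508,-.011],[415.7,-1026.6,230.5],[.1035,-.2556,-.9612]),
([-.229,.199,1.157,-.224,1.618,.928],[619.7,-198.5,612.2],[.1064,-.2531,-.9616]),
([.465,.963,.088,-.311,1.632,1.494],[967.1,399.4,559.1],[.512,-.0848,-.8548]),
([.589,.513,.899,-.374,1.332,2.282],[779.8,411.7,555],[.5112,-.0852,-.8552]),
([.072,-.153,1.507,-.13,1.256,1.811],[551.7,15.5,649.2],[.5123,-.0872,-.8544]),
([-.908,-.08,1.971,.466,.882,.593],[398.7,-327.1,399.2],[.5112,-.0908,-.8546]),
([-.882,.249,2.154,.868,.455,.124],[416.8,-334,198.8],[.5099,-.0913,-.8554]),
([-.889,.445,2.19,1.351,.357,-.405],[415.5,-336.1,110.3],[.5093,-.0869,-.8562])]
A=[];B=[]
for q,p,z in D:
    u=np.array([np.cos(q[0]),np.sin(q[0]),0]);s,c,S,C=np.sin(q[1]),np.cos(q[1]),np.sin(q[1]+q[2]),np.cos(q[1]+q[2])
    A+=[[1,0,s,S,C,u@z],[0,1,c,C,-S,z[2]]];B+=[u@p,p[2]]
X=np.linalg.lstsq(np.array(A),np.array(B),rcond=None)[0]
a1,d1,L2,L3,e,d6=X
def ik(p,zt):
    w=np.array(p)-d6*np.array(zt);r=np.hypot(*w[:2])-a1;h=w[2]-d1;L=np.hypot(L3,e);off=np.arctan2(e,L3)
    cg=(r*r+h*h-L2**2-L**2)/(2*L2*L);g=np.arccos(np.clip(cg,-1,1));q3=g-off
    q2=np.arctan2(r,h)-np.arctan2(L*np.sin(g),L2+L*np.cos(g))
    q1=np.arctan2(w[1],w[0]);f=np.array([np.cos(q1)*np.sin(q2+q3),np.sin(q1)*np.sin(q2+q3),np.cos(q2+q3)])
    return np.round([q1,q2,q3,np.arccos(f@zt)],3),round(cg,3)
E
python3 - <<'E'
from kin import *
print(X.round(1),np.abs(np.array(A)@X-B).max())
z=np.array([.5093,-.0869,-.8562])
print(ik([415.5,-336.1,110.3],z))
for p in [(415,-336,300),(455,43,300),(455,43,206),(500,43,206),(540,20,206),(560,15,206),(560,-150,203)]: print(p,ik(p,z))
E
```

```text
12.1 [-0.89   0.084  2.068  0.596  0.653  0.437] [ 415.2 -336.2  293.3] 534.0 w 19.768261797568528 29.99735802412033 [ 0.1 -0.6 -2.2] lean 31.06
[[ 0.8435 -0.1725  0.5087]
 [-0.1495 -0.985  -0.0862]
 [ 0.516  -0.0033 -0.8566]]
[ -0.  313.1 562.9 484.8  77.5 291.2] 0.39879318148848597
(array([-0.861,  0.445,  2.19 ,  0.343]), np.float64(-0.702))
(415, -336, 300) (array([-0.861,  0.074,  2.062,  0.653]), np.float64(-0.605))
(455, 43, 300) (array([ 0.219, -0.097,  2.23 ,  0.534]), np.float64(-0.73))
(455, 43, 206) (array([0.219, 0.1  , 2.33 , 0.281]), np.float64(-0.794))
(500, 43, 206) (array([0.192, 0.165, 2.246, 0.282]), np.float64(-0.741))
(540, 20, 206) (array([0.115, 0.216, 2.176, 0.267]), np.float64(-0.691))
(560, 15, 206) (array([0.098, 0.242, 2.137, 0.271]), np.float64(-0.663))
(560, -150, 203) (array([-0.294,  0.27 ,  2.106,  0.235]), np.float64(-0.64))
```

```bash
python3 mv.py 440 39 295
```

```text
dist 376.0 tool shift m [-0.0343 -0.3738 -0.0212]
```

{"api": "arm_command", "payload": {
  "series": [
    {"linear":[0,-0.02,-0.0025],"turn":0},
    {"linear":[-0.004,-0.0393,-0.0021],"turn":0},
    {"linear":[-0.004,-0.0393,-0.0021],"turn":0},
    {"linear":[-0.004,-0.0393,-0.0021],"turn":0},
    {"linear":[-0.004,-0.0393,-0.0021],"turn":0},
    {"linear":[-0.004,-0.0393,-0.0021],"turn":0},
    {"linear":[-0.004,-0.0393,-0.0021],"turn":0},
    {"linear":[-0.004,-0.0393,-0.0021],"turn":0},
    {"linear":[-0.004,-0.0393,-0.0021],"turn":0},
    {"linear":[-0.002,-0.0393,-0.0021],"turn":0}
  ]
}}

```text
t: 13.1
ee_pos: [438.8, 21.0, 293.2]
orientation: [2.975, -0.26, 0.823]
ft_force: [0.3, 0.0, -1.6]
width: 19.8
grasp_force: 30.0
```

```bash
python3 st.py; python3 mv.py 440 39.5 210
```

```text
13.1 [ 0.117 -0.125  2.27  -0.31   0.495  2.098] [438.8  21.  293.2] 439.0 w 19.75798358843601 29.998353123664856 [ 0.3  0.  -1.6] lean 30.92
[[ 0.8447 -0.173   0.5065]
 [-0.1498 -0.9849 -0.0866]
 [ 0.5138 -0.0027 -0.8579]]
dist 85.3 tool shift m [-0.0445 -0.0182  0.0704]
```

```bash
cat >> kin.py <<'E'
def full(p,Rt,verbose=0):
    z=Rt[:,2];(q1,q2,q3,_),_c=ik(p,z)
    M=R.from_euler('ZY',[q1,q2+q3]).as_matrix().T@Rt
    # M = Rz(s q4) Ry(q5) Rz(s q6 + c)
    q4=np.arctan2(M[1,2],M[0,2]);q5=np.arccos(M[2,2]);q6=np.arctan2(M[2,1],-M[2,0])
    return np.round([q1,q2,q3,q4,q5,q6],3)
E
python3 - <<'E'
from kin import *
o=ctrl.get_obs();Rt=R.from_rotvec(o['orientation']).as_matrix()
print(o['qpos'].round(3),full(o['ee_pos'],Rt))
for p in [(440,39,210),(500,36,225),(560,32.6,225),(560,32.6,203),(480,36,250),(480,36,225),(510,34,225),(550,-110,201),(550,-125,201)]: print(p,full(p,Rt))
E
```

```text
[ 0.117 -0.125  2.27  -0.31   0.495  2.098] [ 0.157 -0.124  2.27  -0.347  0.505 -2.547]
(440, 39, 210) [ 0.216  0.066  2.353 -0.743  0.289 -2.08 ]
(500, 36, 225) [ 0.172  0.123  2.231 -0.573  0.323 -2.291]
(560, 32.6, 225) [ 0.139  0.209  2.117 -0.495  0.335 -2.398]
(560, 32.6, 203) [ 0.139  0.251  2.133 -0.588  0.285 -2.3  ]
(480, 36, 250) [ 0.182  0.039  2.244 -0.487  0.388 -2.376]
(480, 36, 225) [ 0.182  0.092  2.268 -0.594  0.322 -2.262]
(510, 34, 225) [ 0.162  0.137  2.213 -0.556  0.322 -2.317]
(550, -110, 201) [-0.208  0.248  2.145  0.095  0.21   3.02 ]
(550, -125, 201) [-0.243  0.252  2.138  0.177  0.216  2.911]
```

```bash
python3 mv.py 462 37.5 245;python3 - <<'E'
from h import *
r=R.from_rotvec(ctrl.get_obs()['orientation']).as_matrix()
print(r.T@[10,-.5,-22],r.T@[88,-5,0])
E
```

```text
dist 56.0 tool shift m [-0.0076 -0.0201  0.0517]
[-2.78136273 -1.17800509 23.98179154] [ 75.0856839  -10.29695878  45.00125236]
```

{"api": "arm_command", "payload": {
  "series": [
    {"linear":[-0.002,-0.005,0.013],"turn":0},
    {"linear":[-0.002,-0.005,0.013],"turn":0},
    {"linear":[-0.002,-0.005,0.013],"turn":0},
    {"linear":[-0.002,-0.005,0.013],"turn":0},
    {"linear":[-0.0014,-0.0006,0.012],"turn":0},
    {"linear":[-0.0014,-0.0006,0.012],"turn":0},
    {"linear":[0,0,0],"turn":0}
  ]
}}

```text
t: 13.8
ee_pos: [471.9, 35.7, 221.2]
orientation: [2.976, -0.259, 0.818]
ft_force: [-0.5, 0.1, -1.3]
width: 20.2
grasp_force: 30.0
```

```bash
python3 st.py; python3 mv.py 560 32.5 222
python3 - <<'E'
from h import *
a=Cam("scene");o=ctrl.get_obs();P=o['ee_pos']
f=np.array([.987,-.162,0])
c=P+99.5*f*1.0;c[2]=P[2]-98.3
for n,d in dict(nearbot=-50*f,farbot=50*f,fartop=52*f+[0,0,36]).items(): print(n,a.proj(c+d),c+d)
crop(a.im,250,190,410,310,5,"pics/s2.png")
E
```

```text
13.8 [ 0.149  0.088  2.285 -0.573  0.301  2.403] [471.9  35.7 221.2] 473.0 w 20.212427923417504 29.998748302459717 [-0.5  0.1 -1.3] lean 30.75
[[ 0.8464 -0.1725  0.5038]
 [-0.1491 -0.985  -0.0867]
 [ 0.5112 -0.0017 -0.8594]]
dist 88.1 tool shift m [ 0.0754 -0.0121  0.044 ]
nearbot [342.66263338 244.22044097] [520.91873802  27.66763351 123.64364359]
farbot [338.29519997 273.85555099] [619.61873802  11.46763351 123.64364359]
fartop [338.12863215 260.49192495] [621.59273802  11.14363351 159.64364359]
```

View pics/s2.png

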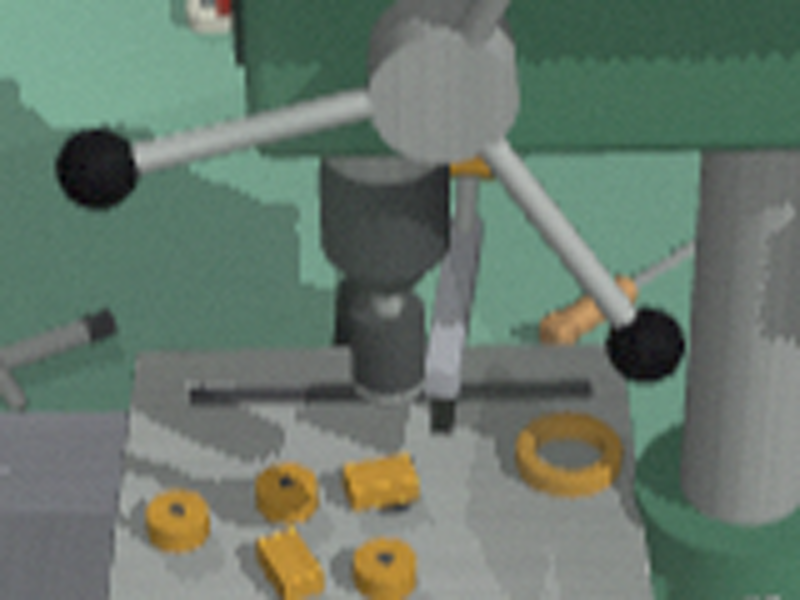

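The blade's lower far corner is at about (338,276) in the scene view, to the ring side of the saw and clear of the ring and pieces. I'll move it forward under the saw and then down.

{"api": "arm_command", "payload": {
  "series": [
    {"linear":[0.015,-0.0024,0.0088],"turn":0},
    {"linear":[0.015,-0.0024,0.0088],"turn":0},
    {"linear":[0.015,-0.0024,0.0088],"turn":0},
    {"linear":[0.015,-0.0024,0.0088],"turn":0},
    {"linear":[0.015,-0.0024,0.0088],"turn":0},
    {"linear":[0,0,0],"turn":0}
  ]
}}

```text
t: 14.45
ee_pos: [562.4, 32.7, 225.0]
orientation: [2.975, -0.261, 0.828]
ft_force: [-0.3, 0.6, -1.7]
width: 19.4
grasp_force: 30.0
```

```bash
python3 st.py; python3 mv.py 560 32.5 202
```

```text
14.45 [ 0.11   0.212  2.114 -0.463  0.322  2.259] [562.4  32.7 225. ] 563.0 w 19.404382092668477 29.998615086078644 [-0.3  0.6 -1.7] lean 31.07
[[ 0.8433 -0.1727  0.509 ]
 [-0.1499 -0.985  -0.0858]
 [ 0.5161 -0.0039 -0.8565]]
dist 23.1 tool shift m [-0.0138  0.0007  0.0185]
```

{"api": "arm_command", "payload": {
  "series": [
    {"linear":[-0.0035,0.0002,0.0046],"turn":0},
    {"linear":[-0.0035,0.0002,0.0046],"turn":0},
    {"linear":[-0.0034,0.0002,0.0046],"turn":0},
    {"linear":[-0.0034,0.0001,0.0046],"turn":0},
    {"linear":[0,0,0],"turn":0}
  ]
}}

```text
t: 14.95
ee_pos: [556.8, 32.5, 199.6]
orientation: [2.976, -0.259, 0.82]
ft_force: [0.0, -0.5, -1.9]
width: 19.6
grasp_force: 30.0
```

```bash
python3 st.py; python3 mv.py 558 32 200.5; python3 mv.py 545 -125 200.5
python3 - <<'E'
from h import *
a=Cam("scene");crop(a.im,250,190,410,310,5,"pics/s3.png")
E
```

```text
14.95 [ 0.111  0.253  2.141 -0.566  0.267  2.367] [556.8  32.5 199.6] 558.0 w 19.59679070860891 29.998649060726166 [ 0.  -0.5 -1.9] lean 30.81
[[ 0.8458 -0.1721  0.505 ]
 [-0.1489 -0.9851 -0.0862]
 [ 0.5123 -0.0023 -0.8588]]
dist 1.6 tool shift m [ 0.0016  0.0002 -0.0001]
dist 157.9 tool shift m [0.014  0.1571 0.0068]
```

View pics/s3.png

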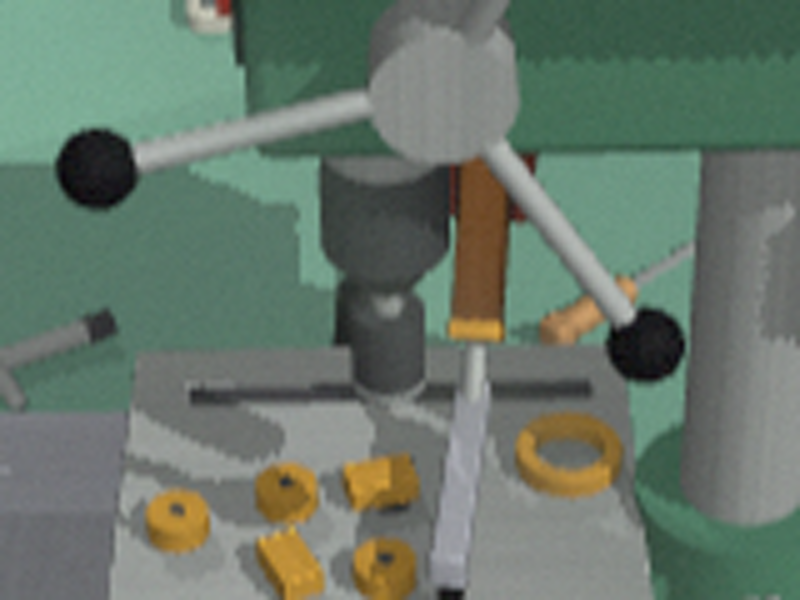

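The blade is down between the pieces and the ring, spanning the pieces. I'll sweep toward the open edge.

{"api": "arm_command", "payload": {
  "series": [
    {"linear":[0.001,0.006,0.0003],"turn":0},
    {"linear":[0.001,0.01,0.0005],"turn":0},
    {"linear":[0.001,0.01,0.0005],"turn":0},
    {"linear":[0.001,0.01,0.0005],"turn":0},
    {"linear":[0.001,0.01,0.0005],"turn":0},
    {"linear":[0.001,0.01,0.0005],"turn":0}
  ]
}}

```text
t: 15.6
ee_pos: [554.8, -24.0, 201.6]
orientation: [2.976, -0.259, 0.824]
ft_force: [0.1, 1.7, -2.2]
width: 20.0
grasp_force: 30.0
```

```bash
python3 st.py; python3 mv.py 545 -130 200.5
```

```text
15.6 [-0.027  0.241  2.153 -0.332  0.223  2.022] [554.8 -24.  201.6] 555.0 w 20.04064558652605 29.999186396598816 [ 0.1  1.7 -2.2] lean 30.96
[[ 0.8445 -0.1719  0.5072]
 [-0.1489 -0.9851 -0.0858]
 [ 0.5144 -0.0031 -0.8575]]
dist 106.5 tool shift m [0.007  0.1061 0.005 ]
```

{"api": "arm_command", "payload": {
  "series": [
    {"linear":[0.0006,0.0107,0.0006],"turn":0},
    {"linear":[0.0006,0.0107,0.0006],"turn":0},
    {"linear":[0.0006,0.0107,0.0006],"turn":0},
    {"linear":[0.0006,0.0107,0.0006],"turn":0},
    {"linear":[0.0006,0.0107,0.0005],"turn":0},
    {"linear":[0.0006,0.0107,0.0005],"turn":0},
    {"linear":[0.0006,0.0107,0.0005],"turn":0},
    {"linear":[0.0006,0.0107,0.0005],"turn":0},
    {"linear":[0.0006,0.0107,0.0005],"turn":0},
    {"linear":[0.0006,0.0107,0.0005],"turn":0}
  ]
}}

```text
t: 16.6
ee_pos: [544.2, -130.9, 199.7]
orientation: [2.975, -0.259, 0.824]
ft_force: [0.7, 0.3, -2.3]
width: 20.0
grasp_force: 30.0
```

```bash
python3 st.py
python3 - <<'E'
from h import *
a=Cam("scene");crop(a.im,200,215,400,365,4,"pics/s4.png")
E
```

```text
16.6 [-0.29   0.249  2.148  0.296  0.216  1.183] [ 544.2 -130.9  199.7] 560.0 w 19.99745291929624 29.998834133148193 [ 0.7  0.3 -2.3] lean 30.96
[[ 0.8445 -0.1719  0.5072]
 [-0.149  -0.9851 -0.0859]
 [ 0.5144 -0.003  -0.8575]]
```

View pics/s4.png

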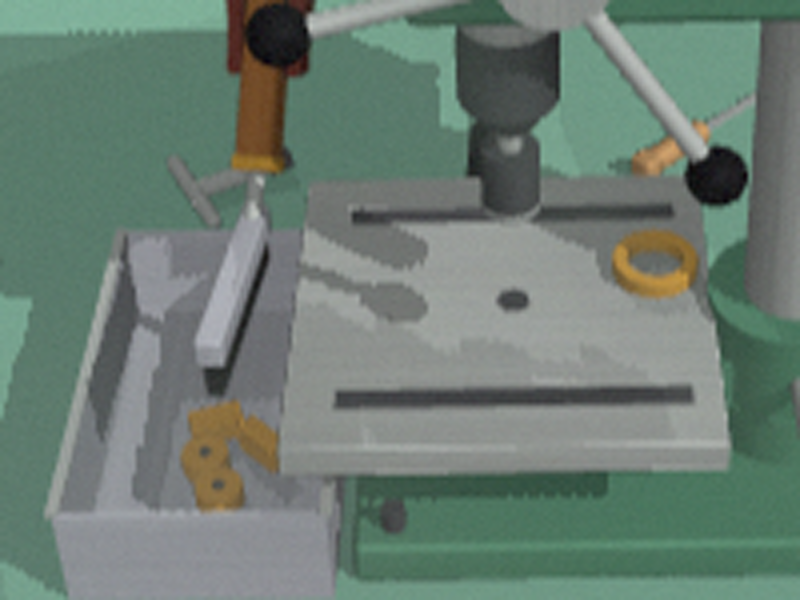

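The table is clear apart from the ring at (655,262) in the crop. Four pieces show in the tray at (215,420)-(220,490); the fifth is probably hidden behind the tray wall or blade. Now returning the sweep.

```bash
python3 mv.py 415.5 -336.1 293
```

```text
dist 258.8 tool shift m [-0.0303  0.2232 -0.1276]
```

{"api": "arm_command", "payload": {
  "series": [
    {"linear":[0.004,0.02,-0.025],"turn":0},
    {"linear":[0.004,0.02,-0.025],"turn":0},
    {"linear":[-0.0064,0.0305,-0.0129],"turn":0},
    {"linear":[-0.0064,0.0305,-0.0129],"turn":0},
    {"linear":[-0.0064,0.0305,-0.0129],"turn":0},
    {"linear":[-0.0064,0.0305,-0.0129],"turn":0},
    {"linear":[-0.0064,0.0305,-0.0129],"turn":0},
    {"linear":[-0.0064,0.0305,-0.0129],"turn":0},
    {"linear":[0,0,0],"turn":0}
  ]
}}

```text
t: 17.55
ee_pos: [414.6, -338.1, 294.0]
orientation: [2.97, -0.264, 0.825]
ft_force: [-0.2, -0.6, -1.4]
width: 20.0
grasp_force: 30.0
```

```bash
python3 st.py; python3 mv.py 415.5 -336.1 150;python3 - <<'E'
from h import *
a=Cam("scene");b=Cam("top");hsv=cv2.cvtColor(a.im,cv2.COLOR_BGR2HSV)
x=cv2.resize(a.im[270:370,205:305],None,fx=4,fy=4,interpolation=cv2.INTER_CUBIC);y=cv2.resize(b.im[120:220,340:440],None,fx=4,fy=4,interpolation=cv2.INTER_CUBIC)
cv2.imwrite("pics/t5.png",np.hstack([x,y]))
E
```

```text
17.55 [-0.891  0.084  2.067  0.591  0.651  0.442] [ 414.6 -338.1  294. ] 535.0 w 20.017308030877455 29.999004006385803 [-0.2 -0.6 -1.4] lean 31.05
[[ 0.8432 -0.1765  0.5077]
 [-0.1512 -0.9843 -0.091 ]
 [ 0.5158 -0.     -0.8567]]
dist 144.0 tool shift m [-0.0739 -0.0021  0.1236]
```

View pics/t5.png

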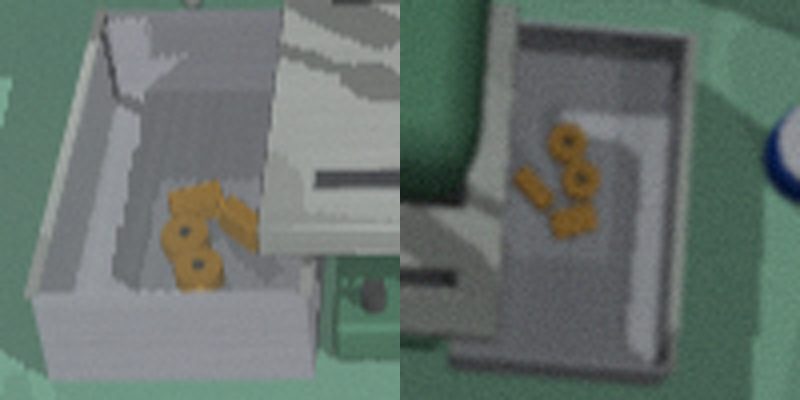

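Run:
```python
from h import *
np.set_printoptions(suppress=True,precision=1)
for n in("wrist","scene","top"):
    c=Cam(n);hsv=cv2.cvtColor(c.im,cv2.COLOR_BGR2HSV)
    m=cv2.inRange(hsv,(12,120,70),(30,255,255));k,l,s,ce=cv2.connectedComponentsWithStats(m)
    for i in range(1,k):
        if s[i][4]>6:
            P=c.plane(ce[i],9);Q=c.plane(ce[i],100)
            if -330<P[1]<150 and 400<P[0]<850: print(n,s[i],ce[i],'z9',P,'z100',Q)
    if n=="wrist": W=c
    if n=="scene":
        print('lip of tray front wall in scene', c.proj((737,-101,60)),c.proj((730,-235,60)))
    print(n,'overhang tray pts',[c.proj((x,-108,9)).round() for x in (560,640,720)],'rim hiding',[c.proj((x,-232,60)).round() for x in(560,640,720)])
c=W.im;cv2.imwrite("pics/w6.png",c)
```

```text
wrist [154 157  41  47 858] [179.  181.4] z9 [ 651.1 -165.3    9. ] z100 [ 600.4 -200.   100. ]
wrist [134 207  20  17 241] [142.9 214.4] z9 [ 608.6 -111.7    9. ] z100 [ 566.7 -157.4  100. ]
wrist overhang tray pts [array([141., 248.]), array([140., 195.]), array([138., 146.])] rim hiding [array([220., 221.]), array([214., 164.]), array([209., 112.])]
scene [360 250   9   8  30] [364.7 253.6] z9 [410.7  90.9   9. ] z100 [527.   75.6 100. ]
scene [353 273  21  16 205] [363.4 280.7] z9 [512.5  76.6   9. ] z100 [616.7  63.  100. ]
scene [246 316  23  26 317] [255.7 327.3] z9 [ 645.1 -164.2    9. ] z100 [ 733.6 -149.3  100. ]
scene [245 390  30  35 757] [260.2 408. ] z9 [ 842.9 -143.4    9. ] z100 [ 908.  -130.9  100. ]
scene [276 392  13  31 366] [282.3 407.3] z9 [ 843.9 -104.     9. ] z100 [908.9 -96.3 100. ]
scene [408 392   3   5   8] [409.1 394.1] z9 [830.1 125.6   9. ] z100 [896.7 106.2 100. ]
lip of tray front wall in scene [283.3 342.3] [212.6 343. ]
scene overhang tray pts [array([283., 298.]), array([283., 324.]), array([282., 354.])] rim hiding [array([225., 284.]), array([220., 310.]), array([215., 339.])]
top [376  86   8   7  45] [379.2  89.3] z9 [ 844.  -156.6    9. ] z100 [ 810.  -147.9  100. ]
top [377 152  13  27 192] [382.9 165.2] z9 [ 647.3 -169.5    9. ] z100 [ 626. -160.  100.]
top [369 162   9  10  48] [373.  166.8] z9 [ 642.6 -144.7    9. ] z100 [ 621.6 -136.8  100. ]
top [280 167  17   7  50] [288.1 170.5] z9 [626.9  67.8   9. ] z100 [606.9  62.  100. ]
top [264 253  19  14  49] [272.7 260. ] z9 [401.8  98.    9. ] z100 [396.2  90.3 100. ]
top overhang tray pts [array([358., 199.]), array([358., 167.]), array([359., 136.])] rim hiding [array([411., 197.]), array([411., 164.]), array([411., 132.])]
```

{"api": "arm_command", "payload": {
  "series": [
    {"linear":[-0.0148,-0.0004,0.0247],"turn":0},
    {"linear":[-0.0148,-0.0004,0.0247],"turn":0},
    {"linear":[-0.0148,-0.0004,0.0247],"turn":0},
    {"linear":[-0.0148,-0.0004,0.0247],"turn":0},
    {"linear":[-0.0147,-0.0004,0.0247],"turn":0},
    {"linear":[0,0,0],"turn":0},
    {"linear":[0,0,0],"turn":0}
  ]
}}

```text
t: 18.5
ee_pos: [416.6, -331.4, 148.4]
orientation: [2.978, -0.259, 0.823]
ft_force: [-0.3, 0.4, -1.2]
width: 19.8
grasp_force: 30.0
```

```bash
python3 st.py; python3 mv.py 415.5 -336.1 150;python3 mv.py 415.5 -336.1 111
```

```text
18.5 [-0.88   0.355  2.18   1.101  0.387 -0.131] [ 416.6 -331.4  148.4] 532.0 w 19.81886409542253 29.99927043914795 [-0.3  0.4 -1.2] lean 30.88
[[ 0.8452 -0.1712  0.5063]
 [-0.1492 -0.9852 -0.084 ]
 [ 0.5132 -0.0045 -0.8583]]
dist 5.1 tool shift m [ 0.0007  0.0048 -0.0015]
dist 37.7 tool shift m [-0.0194  0.005   0.0319]
```

{"api": "arm_command", "payload": {
  "series": [
    {"linear":[0.0007,0.0048,-0.0012],"turn":0},
    {"linear":[0,0,0],"turn":0},
    {"linear":[0,0,0],"turn":0}
  ]
}}

```text
t: 18.8
ee_pos: [415.8, -337.8, 151.4]
orientation: [2.973, -0.259, 0.827]
ft_force: [-0.5, 0.2, -0.9]
width: 20.2
grasp_force: 30.0
```

```bash
python3 st.py; python3 mv.py 415.5 -336.1 150;python3 mv.py 415.5 -336.1 111
```

```text
18.8 [-0.89   0.352  2.173  1.088  0.394 -0.125] [ 415.8 -337.8  151.4] 536.0 w 20.204946215814374 29.99927669763565 [-0.5  0.2 -0.9] lean 31.07
[[ 0.8436 -0.1724  0.5085]
 [-0.1484 -0.985  -0.0879]
 [ 0.516  -0.0013 -0.8566]]
dist 2.2 tool shift m [-0.0013 -0.0016  0.0009]
dist 40.4 tool shift m [-0.0214 -0.0016  0.0343]
```

{"api": "arm_command", "payload": {
  "series": [
    {"linear":[-0.0013,-0.0016,0.0009],"turn":0},
    {"linear":[-0.005,0,0.0083],"turn":0},
    {"linear":[-0.005,0,0.0083],"turn":0},
    {"linear":[0,0,0],"turn":0},
    {"linear":[0,0,0],"turn":0}
  ]
}}

```text
t: 19.3
ee_pos: [414.9, -335.2, 129.2]
orientation: [2.976, -0.26, 0.824]
ft_force: [0.2, 0.1, -2.3]
width: 19.7
grasp_force: 30.0
```

```bash
python3 st.py; python3 mv.py 415.5 -336.1 111
python3 - <<'E'
from h import *
a=Cam("scene");w=Cam("wrist")
c=np.hstack([cv2.resize(w.im,(480,360)),cv2.resize(a.im[200:320,145:225],(240,360),interpolation=cv2.INTER_CUBIC)]);cv2.imwrite("pics/w7.png",c)
E
```

```text
19.3 [-0.888  0.4    2.185  1.217  0.37  -0.262] [ 414.9 -335.2  129.2] 533.0 w 19.74033446722903 29.999269545078278 [ 0.2  0.1 -2.3] lean 30.94
[[ 0.8446 -0.1724  0.5069]
 [-0.1496 -0.985  -0.0858]
 [ 0.5141 -0.0034 -0.8577]]
dist 18.2 tool shift m [-0.0087  0.0009  0.016 ]
```

View pics/w7.png

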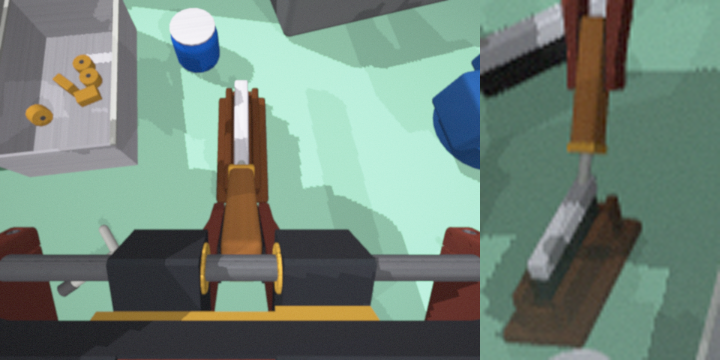

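All five pieces are in the tray, the fifth at (40,114). The blade is centred between the slot walls at (241,120) with no side force, so I'll lower it the rest of the way.

{"api": "arm_command", "payload": {
  "series": [
    {"linear":[-0.0022,0.0002,0.004],"turn":0},
    {"linear":[-0.0022,0.0002,0.004],"turn":0},
    {"linear":[-0.0022,0.0002,0.004],"turn":0},
    {"linear":[-0.0022,0.0002,0.004],"turn":0},
    {"linear":[0,0,0],"turn":0},
    {"linear":[0,0,0],"turn":0}
  ]
}}

```text
t: 20.0
ee_pos: [415.6, -336.3, 111.2]
orientation: [2.975, -0.259, 0.825]
ft_force: [-0.0, 0.9, -1.5]
width: 19.9
grasp_force: 30.0
```

```bash
python3 st.py; python3 mv.py 415.5 -336.1 110.5
```

```text
20.0 [-0.888  0.442  2.188  1.334  0.357 -0.387] [ 415.6 -336.3  111.2] 535.0 w 19.867055436229865 29.999345541000366 [-0.   0.9 -1.5] lean 30.97
[[ 0.8444 -0.1722  0.5073]
 [-0.1491 -0.9851 -0.0863]
 [ 0.5146 -0.0028 -0.8574]]
dist 0.8 tool shift m [-0.0005 -0.0001  0.0005]
```

Release at less than 1 mm above the slot floor.

{"api": "arm_command", "payload": {
  "series": [
    {"linear":[-0.0005,0,0.0005],"turn":0},
    {"linear":[0,0,0],"turn":0},
    {"linear":[0,0,0],"turn":0}
  ]
}}

```text
t: 20.3
ee_pos: [415.5, -336.3, 110.6]
orientation: [2.975, -0.259, 0.825]
ft_force: [-2.0, 0.4, 1.9]
width: 20.1
grasp_force: 30.0
```

{"api": "arm_command", "payload": {
  "series": [
    {"linear":[0,0,0],"turn":0},
    {"linear":[0,0,0],"turn":0},
    {"linear":[0,0,0],"turn":0},
    {"linear":[0,0,0],"turn":0},
    {"linear":[0,0,0],"turn":0},
    {"linear":[0,0,0],"turn":0},
    {"linear":[0,0,0],"turn":0},
    {"linear":[0,0,0],"turn":0}
  ],
  "jaw": 1
}}

```text
t: 21.1
ee_pos: [415.3, -336.1, 110.2]
orientation: [2.976, -0.26, 0.824]
ft_force: [0.1, -0.6, -0.1]
width: 80.3
grasp_force: 0.0
```

{"api": "arm_command", "payload": {
  "series": [
    {"linear":[0,0,0],"turn":0},
    {"linear":[0,0,0],"turn":0},
    {"linear":[0.0104,0,-0.0171],"turn":0},
    {"linear":[0.0104,0,-0.0171],"turn":0},
    {"linear":[0.0156,0,-0.0257],"turn":0},
    {"linear":[0.0156,0,-0.0257],"turn":0},
    {"linear":[0.0156,0,-0.0257],"turn":0},
    {"linear":[0.0156,0,-0.0257],"turn":0},
    {"linear":[0,0,0],"turn":0}
  ]
}}

```text
t: 22.0
ee_pos: [417.4, -338.4, 274.8]
orientation: [2.968, -0.257, 0.831]
ft_force: [-0.1, 0.2, 0.0]
width: 87.8
grasp_force: 0.0
```

```bash
python3 st.py
python3 - <<'E'
from h import *
a=Cam("scene");b=Cam("top")
hs=cv2.cvtColor(a.im,cv2.COLOR_BGR2HSV);m=cv2.inRange(hs,(5,120,60),(15,255,255))
n,l,s,ce=cv2.connectedComponentsWithStats(m)
print([(s[i].tolist(),ce[i].round(1)) for i in range(1,n) if s[i][4]>100 and np.hypot(*(ce[i]-(183,232)))<40])
o=cv2.imread("pics/scene0.png").astype(int);d=np.abs(a.im.astype(int)-o).max(2)
k,l,s,ce=cv2.connectedComponentsWithStats((d>45).astype(np.uint8))
print([(s[i].tolist()) for i in range(1,k) if s[i][4]>15 and s[i][1]>130])
E
```

```text
22.0 [-0.888  0.117  2.084  0.637  0.607  0.386] [ 417.4 -338.4  274.8] 537.0 w 87.82661862830116 0.0 [-0.1  0.2  0. ] lean 31.28
[[ 0.842  -0.1724  0.5111]
 [-0.1464 -0.985  -0.0912]
 [ 0.5192  0.002  -0.8547]]
[([177, 212, 13, 42, 412], array([182.9, 232.5]))]
[[108, 135, 6, 17, 37], [94, 164, 17, 26, 167], [75, 172, 6, 7, 19], [84, 173, 4, 7, 16], [49, 181, 21, 13, 86], [38, 201, 8, 6, 18], [98, 205, 7, 5, 16], [138, 206, 6, 9, 22], [298, 281, 36, 30, 446], [278, 288, 14, 13, 144], [316, 297, 17, 14, 158], [245, 316, 24, 27, 386]]
```

```bash
python3 -c "
from workcell import ctrl
print(ctrl.close_job())"
```

```text
the job is handed in; nothing more can be done
None
```

Job handed in at 22 s: all five brass pieces are in the scrap tray, the ring is still on the drill table, and the sweep is back in its stand's slot and released; I saw no sign of anything else being knocked or shifted.

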